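# Snap the food box lid shut all round

### The arm

A 7-joint arm with a two-finger parallel gripper is mounted at the origin on a cart in front of the work surface, level with it; the furniture and walls round the work are solid. World frame = base frame: x ahead of the robot, y to its left, z up, the work surface at z = 0. Lengths are in m, angles in rad, forces in N, time in s.
With the tool pointing down it reaches from about 0.35 to 0.9 m from the base axis. Payload 8.1 kg.
Tool frame: the origin (TCP) lies at the very end of the fingers, on their centre line; the grasp point (between the pads) lies 19 mm behind it (arm.grasp_offset is the distance from the TCP to the grasp point, in m); z points along the fingers, y is the direction in which the jaws open and shut (so a half turn about z gives the same grasp; the last joint's range is limited). The gripper opens to 92 mm and grips with 3 to 60 N. Pads are 19 mm wide; open, the fingers measure 130 mm over their backs; the gripper's body (75 mm by 190 mm) begins 47 mm behind the grasp point.
Start: joints at [1.128, 0.434, 0.025, 1.573, -0.012, 1.134, -0.075], TCP at [0.208, -0.589, 0.195] pointing down, gripper open.
Joint ranges: [-2.62, 2.62], [-0.44, 2.09], [-1.27, 1.32], [0.08, 2.57], [-1.32, 4.46], [0.12, 2], [-2.74, 2.74]. Speed limits (rad/s): [2.22, 2.22, 3.01, 3.01, 3.14, 3.14, 3.14].

### API

Orientations are given as a rotation vector (axis times angle).
In Python, from cell import arm, eyes, workorder gives the robot as it stands.
- The arm moves only by the shell command python3 -m inch 'ROWS' [FORCE]. ROWS is JSON, a list that holds one entry, the list of rows, each a list of 5 numbers: the closure, from 0 (fully open) to 1 (shut), then the shift along the tool's x, y, z in mm, then the turn about the tool's z in degrees. A call has 1 to 12 rows; each row shifts and turns the pose as measured when the row begins, along the tool's axes as they then stand; what a row does not reach is not made up. A row lasts 1/10 s, in which the tool goes at most 50 mm and 8.59 degrees, less where a joint would pass 70% of its speed; a pose out of reach is approached as far as the arm can. A call with a gripper value outside its range is refused whole. The fingers move at their own pace and stop on an object; FORCE is the grip in N (left out, the last holds). Time passes only in rows, so rows that do not move let the fingers close. It gives the time, the measured TCP pose, the force and the opening at its end, in the units of the state.
- arm.observe(): the state, without advancing time (a new reading comes with each control period).
- eyes.get_image(name): name is "scene" or "top"; returns a dict with "frame" (384x512x3 uint8, blue, green, red), "intrinsics" (3x3 intrinsics, pixels), "rvec" (rotation vector, rad) and "tvec" (3), from world to camera coordinates, as OpenCV has them. Camera axes: x right, y down, z forward; pixel columns grow to the right and rows downward; lengths in m; the calibration is good to about 2 mm. A picture is of the moment at which its call begins. There is no depth.
- workorder.sign_off(): hands the job in, once; it reports no verdict.
The state is a dict: "clock": time; "joints": joint angles; "dq": joint speeds; "joint_efforts": joint torques, N m; "position": TCP position; "ee_rot": TCP orientation; "force": force on the tool from outside, world axes, zero at the start; "ft_torque": the same for the moment, N m; "width": opening from 0.0 (shut) to 1.0 (fully open).
Only numpy, scipy, OpenCV 4.12 (cv2) and the standard library are available. Lean on these libraries where they do the work, as an engineer would, in place of code of your own. Each camera call takes 0.05 s, during which the arm holds its last target.

### The job

The lid of the food box has only been laid on: press down its rim, one side after another, with the fingertips until all four sides have snapped shut and stay down. Only press: do not grip, lift or tip the box or shove it out of its place, do not lean on it harder than a firm push of the thumb, and leave the small things round it where they are.

Things in the scene. Friction and masses are not known exactly. Their poses are not given: they have to be found in the camera images.
- food_box: Clear food box, grey lid, loose, 120 (x) by 160 (y) mm, about 0.9 kg. Origin: centre of its underside; z up; -x side faces the robot within about 30 degrees. Fixed middle of the lid: top 62.5 mm above the worktop; fixed round corners: 64 mm. Between the corners the rim is four straight sections, one a side, 16 mm wide (112 mm long on long sides, 72 on short), each with a 32 x 10 mm raised thumb pad mid-way.
- pad_front (a point): Centre of the top of the thumb pad on the rim section of the long side nearest the robot (box -x), -53 mm in x from the box's centre. It moves with the section: 74 mm above the worktop while the section stands up, 66 mm once it is snapped shut.
- rim_front (a joint): Travel of that section, straight down, in m: 0 standing up (open), 0.008 fully down (shut, its stop). It resists with about 10 N at first, less and less on the way down; past about 5 mm it snaps down by itself and stays; let go earlier, it springs back up.
- pad_back (a point): Centre of the top of the thumb pad on the rim section of the long side away from the robot (box +x), +53 mm in x from the box's centre. It moves with the section: 74 mm above the worktop while the section stands up, 66 mm once it is snapped shut.
- rim_back (a joint): Travel of that section, straight down, in m: 0 standing up (open), 0.008 fully down (shut, its stop). It resists with about 10 N at first, less and less on the way down; past about 5 mm it snaps down by itself and stays; let go earlier, it springs back up.
- pad_left (a point): Centre of the top of the thumb pad on the rim section of the short side to the robot's left (box +y), +73 mm in y from the box's centre. It moves with the section: 74 mm above the worktop while the section stands up, 66 mm once it is snapped shut.
- rim_left (a joint): Travel of that section, straight down, in m: 0 standing up (open), 0.008 fully down (shut, its stop). It resists with about 10 N at first, less and less on the way down; past about 5 mm it snaps down by itself and stays; let go earlier, it springs back up.
- pad_right (a point): Centre of the top of the thumb pad on the rim section of the short side to the robot's right (box -y), -73 mm in y from the box's centre. It moves with the section: 74 mm above the worktop while the section stands up, 66 mm once it is snapped shut.
- rim_right (a joint): Travel of that section, straight down, in m: 0 standing up (open), 0.008 fully down (shut, its stop). It resists with about 10 N at first, less and less on the way down; past about 5 mm it snaps down by itself and stays; let go earlier, it springs back up.
- mug_1: Bystander near the box: grey stacking mug, 85 mm across, 59 mm high, handle on one side; origin at the centre of its underside.
- espresso_cup: Bystander near the box: small green and white cup, 64 mm across, 48 mm high, handle on one side; origin at the centre of its underside.
- lime: Bystander near the box: green lime, about 50 mm; origin on its underside as it lay at the start.
- shaker_0: Bystander near the box: ribbed glass shaker with a steel cap, 43 x 43 x 91 mm high; origin at the centre of its underside.
- tea_light: Bystander near the box: tea light in a metal cup, 38 mm across, 15 mm high; origin at the centre of its underside.
- teaspoon: Bystander near the box: steel teaspoon, 138 mm long, lying flat; origin at the centre of its underside.

How it is judged:
By the outcome, as a careful person would: the job done as asked, in the order asked, and still so for the second after the job is handed in, with the robot touching nothing.
It also fails if it takes over 42 s, if anything falls off the work surface, if the arm or the gripper's body presses on something with over 40 N, if the wrist force passes 120 N, or if a joint passes its speed limit or range.

## Working session

There is one attempt and no reset: what is moved stays moved. The work goes in short steps, Python scripts to look and compute and a shell command to move; the robot and the scene stay as the last step left them, time stands still between calls to the robot, and variables do not carry over. Pictures are saved under pics/ and viewed, and the job is handed in when it is done.

```bash
ls; mkdir -p pics
python3 - <<'E'
from cell import arm, eyes, workorder
import cv2
print(arm.observe())
for n in("scene","top"):
    d=eyes.get_image(n); cv2.imwrite(f"pics/{n}0.png",d["frame"]); print(n,d["intrinsics"],d["rvec"],d["tvec"])
E
```

```text
pics
{'clock': 0.0, 'joints': array([ 1.12842399,  0.43522378,  0.02495535,  1.57412692, -0.01158395,
        1.13401219, -0.0750961 ]), 'dq': array([ 0.00034115, -0.00050572, -0.00139355, -0.00082235,  0.00037625,
       -0.00085921,  0.00082439]), 'joint_efforts': array([-3.73687344e-04, -6.67853165e+01,  9.84773263e-01, -3.14456999e+01,
       -6.05644402e-02,  4.29920037e-02,  1.64664098e-04]), 'position': array([ 0.20804368, -0.58873561,  0.1937328 ]), 'ee_rot': array([-3.09483148e+00, -5.30817096e-01,  6.67901539e-04]), 'force': array([ 0.41900262, -0.10646235, -0.48264773]), 'ft_torque': array([-0.0132723 ,  0.04203795,  0.02856387]), 'width': 1.0022216922897875}
scene [[445.54788697   0.         251.21932057]
 [  0.         445.54788697 184.97440078]
 [  0.           0.           1.        ]] [ 1.04412863 -2.17137615  1.24611714] [0.39883827 0.26480245 0.85586312]
top [[408.04822629   0.         259.48653261]
 [  0.         408.04822629 188.07856054]
 [  0.           0.           1.        ]] [ 2.1733267  -2.12976879  0.14453987] [0.02548434 0.56958958 0.86454882]
```

View pics/scene0.png

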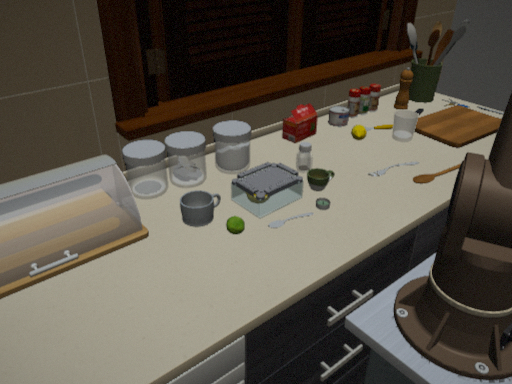

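View pics/top0.png

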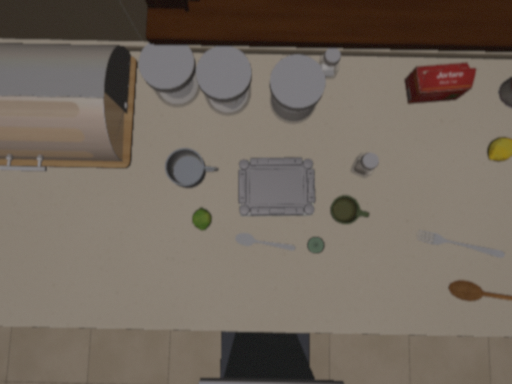

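Run:
```python
import cv2
a=cv2.imread("pics/top0.png")[110:290,170:350]
cv2.imwrite("pics/top0c.png",cv2.resize(a,(720,720)[:2] if 0 else (594,594),interpolation=cv2.INTER_CUBIC))
```

```text
(no output)
```

Scene: loose lid box near (268,188). Top: lid at (277,186), mug (187,169), lime (202,219), spoon (265,241), tea light (316,245), cup (346,210), shaker (367,163). Let me enlarge the lid.

Run:
```python
import cv2
a=cv2.imread("pics/top0.png")[145:230,225:330]
cv2.imwrite("pics/top0d.png",cv2.resize(a,None,fx=7,fy=7,interpolation=cv2.INTER_CUBIC))
a=cv2.imread("pics/scene0.png")[150:220,220:315]
cv2.imwrite("pics/scene0d.png",cv2.resize(a,None,fx=8,fy=8,interpolation=cv2.INTER_CUBIC))
```

```text
(no output)
```

View pics/top0d.png

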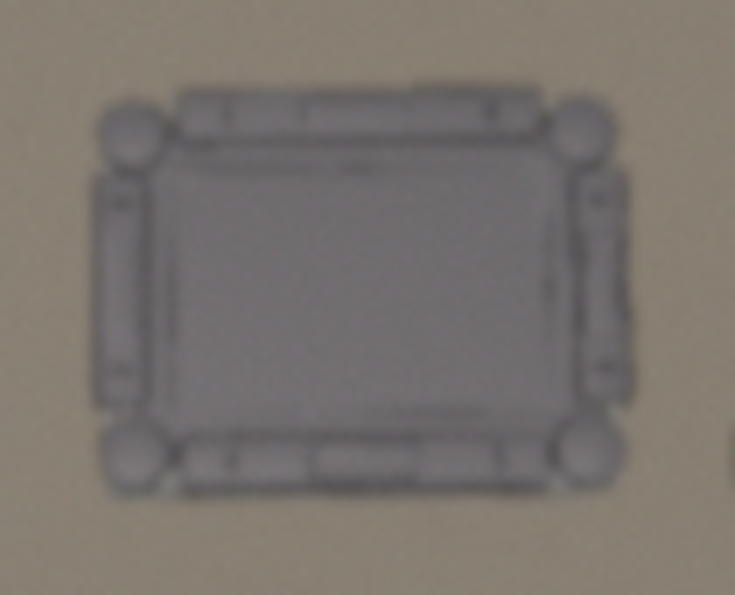

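View pics/scene0d.png

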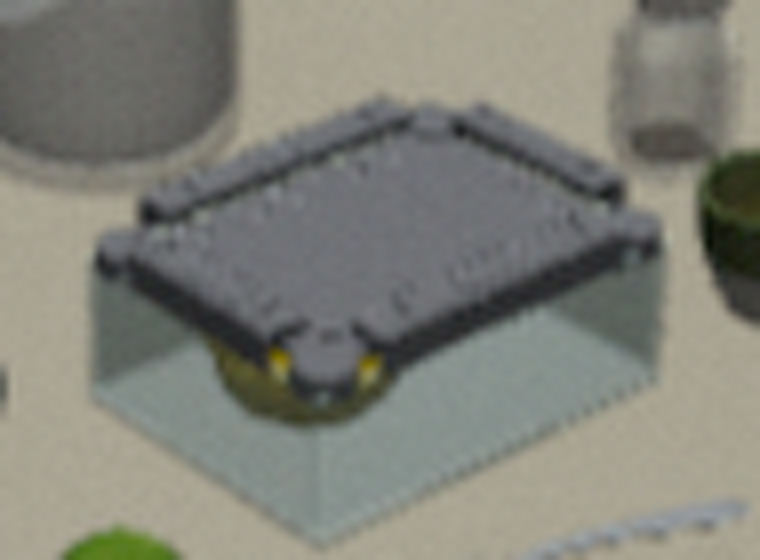

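```bash
cat > h.py <<'E'
import numpy as np, cv2
from cell import arm, eyes, workorder
from scipy.spatial.transform import Rotation as R
def cam(n):
    d=eyes.get_image(n); return d
def back(d,uv,z):
    p=cv2.undistortPoints(np.array(uv,float).reshape(-1,1,2),d["intrinsics"],None).reshape(-1,2)
    r=cv2.Rodrigues(np.array(d["rvec"],float))[0]; t=np.array(d["tvec"],float)
    c=-r.T@t; ray=np.c_[p,np.ones(len(p))]@r
    return c+ray*((z-c[2])/ray[:,2])[:,None]
def proj(d,X):
    return cv2.projectPoints(np.array(X,float).reshape(-1,3),np.array(d["rvec"],float),np.array(d["tvec"],float),d["intrinsics"],None)[0].reshape(-1,2)
E
python3 - <<'E'
from h import *
np.set_printoptions(precision=4,suppress=True)
d=cam("top")
f=lambda l,s,x,y:[(x+(u+.5)/s-.5,y+(v+.5)/s-.5) for u,v in l]
C=back(d,f([(133,135),(582,132),(135,455),(588,450)],7,225,145),.064); print("corners TL TR BL BR",C,C.mean(0))
P=back(d,f([(363,462),(360,113),(119,285),(605,283)],7,225,145),.074); print("pads F B L R",P,P.mean(0))
y1=C[1]-C[0];y2=C[3]-C[2];x1=C[0]-C[2];x2=C[1]-C[3]
ym=-(y1+y2)/2; xm=(x1+x2)/2
print(np.linalg.norm(y1),np.linalg.norm(x1),"yaw from y",np.degrees(np.arctan2(-ym[0],ym[1])),"from x",np.degrees(np.arctan2(xm[1],xm[0])))
s=cam("scene")
# scene check: corners projected
q=proj(s,C); print("scene proj crop",(q-[220,150]+.5)*8-.5)
for nm,uv,z in [("mug",(187,169),.059),("lime",(202,219),.03),("cup",(346,210),.048),("shaker",(369,161),.091),("tea",(316,245),.015),("spoonbowl",(245,239),.0)]:
    print(nm,back(d,[uv],z))
o=arm.observe(); print(R.from_rotvec(o["ee_rot"]).as_matrix())
E
```

```text
corners TL TR BL BR [[ 0.6177  0.0725  0.064 ]
 [ 0.6215 -0.0664  0.064 ]
 [ 0.5185  0.0694  0.064 ]
 [ 0.5229 -0.0687  0.064 ]] [0.5702 0.0017 0.064 ]
pads F B L R [[ 0.517   0.0003  0.074 ]
 [ 0.624   0.0027  0.074 ]
 [ 0.5694  0.0752  0.074 ]
 [ 0.573  -0.0725  0.074 ]] [0.5708 0.0014 0.074 ]
0.13900350281244986 0.09924270784453249 yaw from y 1.6754313324550978 from x 1.5597386445272952
scene proj crop [[121.3165 244.6822]
 [425.2306 120.9396]
 [316.8295 363.2738]
 [621.4612 225.4495]]
mug [[0.6048 0.1954 0.059 ]]
lime [[0.4985 0.1627 0.03  ]]
cup [[ 0.5234 -0.152   0.048 ]]
shaker [[ 0.6239 -0.1921  0.091 ]]
tea [[ 0.4467 -0.0915  0.015 ]]
spoonbowl [[0.4569 0.0676 0.    ]]
[[ 0.9428  0.3333 -0.0004]
 [ 0.3333 -0.9428  0.0008]
 [-0.0001 -0.0009 -1.    ]]
```

Four corners, pads and the scene view agree: centre (0.5705, 0.0015), yaw 1.6°; corner spacing is 139 × 99 mm, which is plausible. I'll close the fingers and align the yaw first.

```bash
cat > goal.py <<'E'
import sys
from h import *
np.set_printoptions(precision=4,suppress=True)
c=np.array([.5705,.0015]);a=np.radians(1.6);X=np.array([np.cos(a),np.sin(a)]);Y=np.array([-np.sin(a),np.cos(a)])
pads=dict(F=c-.053*X,B=c+.053*X,L=c+.073*Y,R=c-.073*Y)
def show(k,z):
    o=arm.observe(); M=R.from_rotvec(o["ee_rot"]).as_matrix()
    d=np.r_[pads[k],z]-o["position"]
    print("t",o["clock"],"pos",o["position"],"F",o["force"],"w",o["width"],"\nyaw",np.degrees(np.arctan2(M[1,0],M[0,0])),"tilt",np.degrees(np.arccos(-M[2,2])),"shift_mm",M.T@d*1000)
show(sys.argv[1],float(sys.argv[2]))
E
python3 -m inch '[[[1,0,0,0,8.5],[1,0,0,0,8.5],[1,0,0,0,2]]]' 10; python3 goal.py F 0.12
```

```text
clock: 0.5
position: [0.2078, -0.5885, 0.1932]
ee_rot: [-3.139, 0.007, 0.001]
force: [-0.2, -0.6, -0.9]
width: 0.79
t 0.5 pos [ 0.2078 -0.5885  0.1932] F [-0.2372 -0.5757 -0.9026] w 0.7900801364664072 
yaw -0.2394017830643818 tilt 0.1446205312180581 shift_mm [ 307.3643 -589.6483   74.3921]
```

```bash
python3 -m inch '[[[1,22,-43,0,-1],[1,22,-43,0,-0.8],[1,22,-43,0,0],[1,22,-43,0,0],[1,22,-43,0,0],[1,22,-43,0,0],[1,22,-43,0,0],[1,22,-43,0,0],[1,22,-43,0,0],[1,22,-43,0,0],[1,22,-43,0,0],[1,10,-20,0,0]]]'; python3 goal.py F 0.09
```

```text
clock: 1.7
position: [0.4543, -0.0762, 0.1918]
ee_rot: [3.141, 0.029, -0.001]
force: [-0.0, -1.2, 0.7]
width: 0.009
t 1.7 pos [ 0.4543 -0.0762  0.1918] F [-0.048  -1.2301  0.6929] w 0.008699235548047923 
yaw 1.0398776491317485 tilt 0.05182933431472485 shift_mm [ 64.6403 -75.1171 101.6647]
```

```bash
python3 -m inch '[[[1,32,-37,0,-0.5],[1,28,-32,10,0],[1,4,-5,40,0],[1,0,0,30,0],[1,0,0,10,0],[1,0,0,0,0]]]'; python3 goal.py F 0.084
```

```text
clock: 2.3
position: [0.5194, 0.0058, 0.1001]
ee_rot: [-3.14, -0.054, -0.006]
force: [-0.3, -0.3, 0.5]
width: 0.003
t 2.3 pos [0.5194 0.0058 0.1001] F [-0.3294 -0.2749  0.5302] w 0.003071190954963114 
yaw 1.9777496410813844 tilt 0.23942306889951448 shift_mm [-2.0994  5.721  16.106 ]
```

```bash
python3 -m inch '[[[1,-2,5.5,0,0],[1,0,0,8,0],[1,0,0,6,0],[1,0,0,0,0]]]'; python3 goal.py F 0.074
python3 - <<'E'
from h import *
for n,(x,y,w,h,s) in dict(scene=(200,110,150,120,5),top=(205,120,140,110,5)).items():
    d=cam(n); cv2.imwrite(f"pics/{n}1.png",cv2.resize(d["frame"][y:y+h,x:x+w],None,fx=s,fy=s,interpolation=cv2.INTER_CUBIC))
E
```

```text
clock: 2.7
position: [0.5192, -0.0023, 0.0888]
ee_rot: [-3.141, -0.049, -0.014]
force: [0.3, 0.1, 0.1]
width: 0.005
t 2.7 pos [ 0.5192 -0.0023  0.0888] F [0.2742 0.1145 0.1241] w 0.004748015368749093 
yaw 1.7840954319702234 tilt 0.5088703929740368 shift_mm [-1.7645 -2.3178 14.7976]
```

View pics/scene1.png

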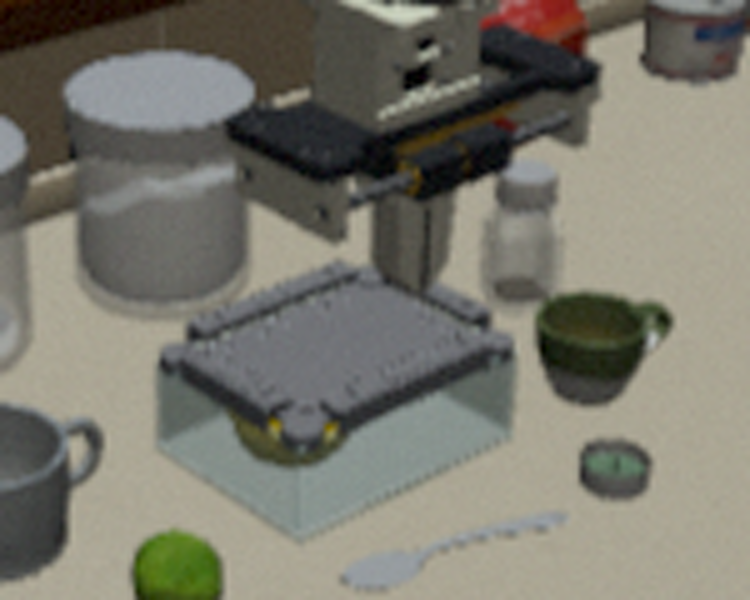

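View pics/top1.png

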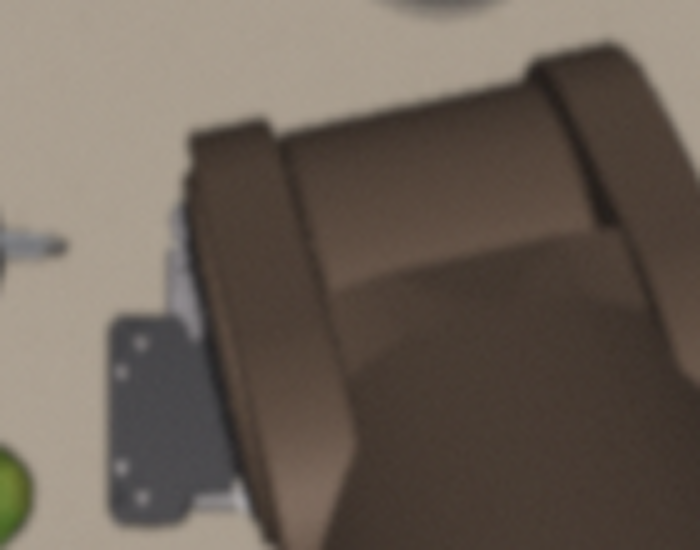

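Run:
```python
from h import *
o=arm.observe(); print(o["clock"],o["position"],o["joints"])
d=cam("scene"); p=o["position"]
M=R.from_rotvec(o["ee_rot"]).as_matrix()
print("rvec",d["rvec"],d["tvec"])
for z in(0,-.03,-.066,-.1): print(z,(proj(d,[p+M[:,2]*z])-[200,110])*5)
print("pads",(proj(d,[[.5175,0,.074],[.6235,.003,.074],[.5685,.0745,.074],[.5725,-.0715,.074]])-[200,110])*5)
f=d["frame"]; cv2.imwrite("pics/scene2.png",cv2.resize(f,None,fx=1.5,fy=1.5))
cv2.imwrite("pics/scene2c.png",cv2.resize(f[130:210,230:320],None,fx=8,fy=7,interpolation=cv2.INTER_CUBIC))
```

```text
2.8 [ 0.51954316 -0.00187848  0.08925647] [ 0.11009516  0.39740203 -0.27252831  1.94544362  0.1451328   0.80784162
 -1.78096665]
rvec [ 1.04412863 -2.17137615  1.24611714] [0.39883827 0.26480245 0.85586312]
0 [[400.58788691 338.1429209 ]]
-0.03 [[403.18237431 287.509626  ]]
-0.066 [[406.38919077 224.9262875 ]]
-0.1 [[409.51576185 163.90899547]]
pads [[399.43916397 366.13675818]
 [267.3669915  292.37076976]
 [227.21832223 372.13413723]
 [428.89177808 287.13591227]]
```

View pics/scene2.png

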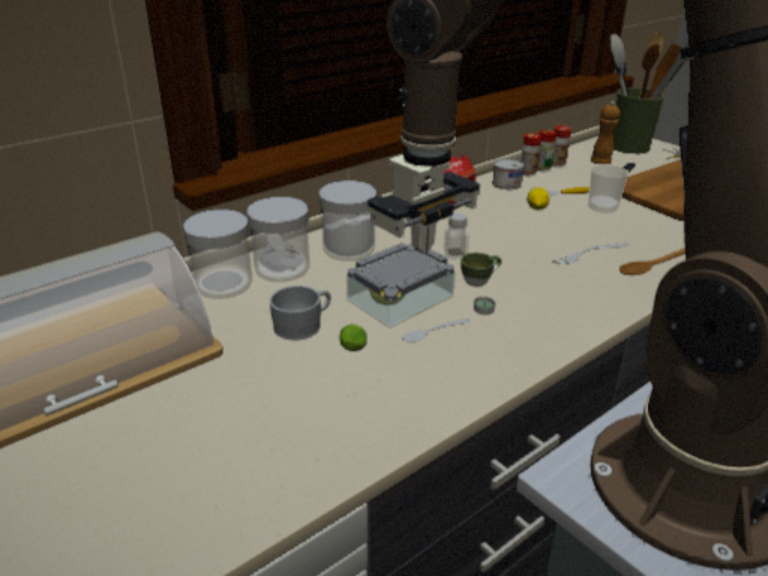

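View pics/scene2c.png

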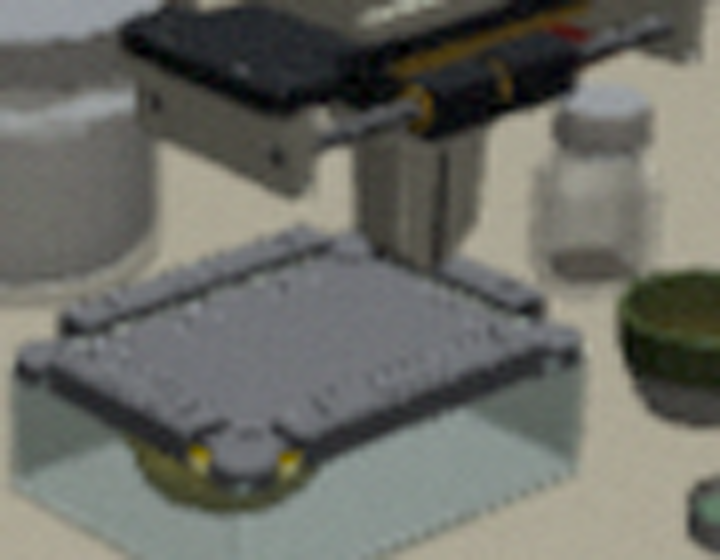

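Run:
```python
from h import *
np.set_printoptions(precision=1,suppress=True)
o=arm.observe(); p=o["position"]; M=R.from_rotvec(o["ee_rot"]).as_matrix()
t=cam("top"); s=cam("scene")
f=t["frame"].copy(); g=s["frame"].copy()
for z in(.066,.10):
  q=[p+M@np.array([a,b,-z]) for a,b in((-.0375,-.095),(.0375,-.095),(.0375,.095),(-.0375,.095))]
  for d,im,c in((t,f,(0,0,255)),(s,g,(0,0,255))):
    cv2.polylines(im,[np.int32(proj(d,q).round())],True,c if z<.08 else (0,255,0),1)
q=[p+M@np.array([a,b,0]) for a,b in((-.0095,-.019),(.0095,-.019),(.0095,.019),(-.0095,.019))]
for d,im in((t,f),(s,g)): cv2.polylines(im,[np.int32(proj(d,q).round())],True,(255,0,255),1)
a=cv2.resize(f[100:260,190:400],None,fx=3.5,fy=3.5); b=cv2.resize(g[80:220,200:350],None,fx=5,fy=4.2)
cv2.imwrite("pics/top3.png",a);cv2.imwrite("pics/scene3.png",cv2.resize(g[90:210,210:350],None,fx=5,fy=5))
```

```text
(no output)
```

View pics/scene3.png

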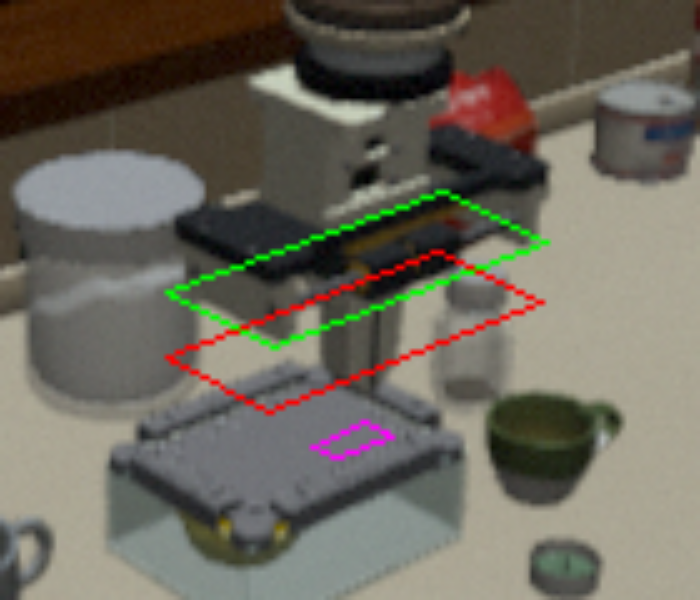

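View pics/top3.png

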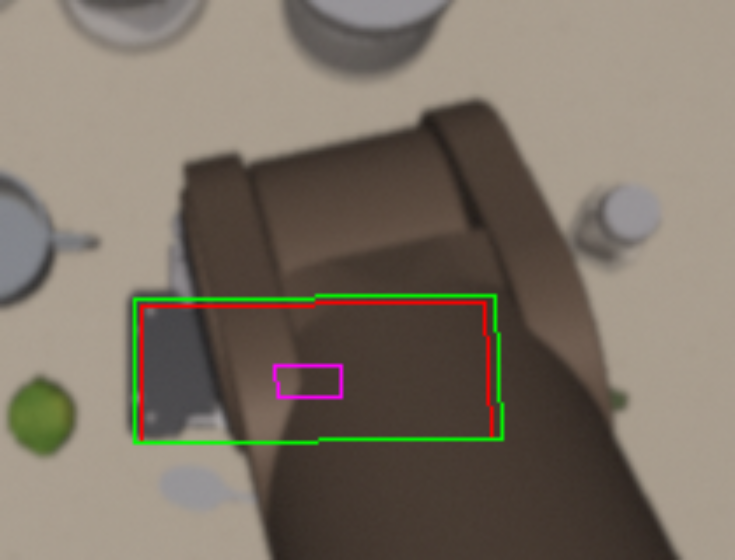

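Laterally, the reported pose and the pictures agree. In the scene view, though, the gripper looks about 27 mm higher than reported (tip at crop (360,390) against the predicted (352,440)). I'll descend in small steps, trust the force reading, and look again.

```bash
python3 -m inch '[[[1,-1.8,-1.8,0,0],[1,0,0,3,0],[1,0,0,3,0],[1,0,0,3,0],[1,0,0,0,0]]]'; python3 goal.py F 0.074
python3 - <<'E'
from h import *
d=cam("scene"); cv2.imwrite("pics/scene4.png",cv2.resize(d["frame"][120:210,230:320],None,fx=6.5,fy=6.5,interpolation=cv2.INTER_CUBIC))
E
```

```text
clock: 3.45
position: [0.5177, 0.0007, 0.0797]
ee_rot: [-3.14, -0.051, -0.015]
force: [0.2, -0.0, -0.7]
width: 0.006
t 3.45 pos [0.5177 0.0007 0.0797] F [ 0.1609 -0.0405 -0.7312] w 0.005641608686052067 
yaw 1.8764436804068667 tilt 0.5589571199628134 shift_mm [-0.274   0.6901  5.6772]
```

View pics/scene4.png

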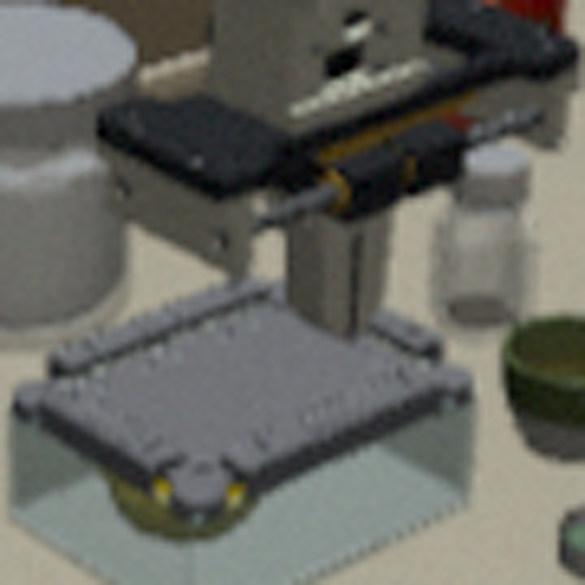

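```bash
python3 -m inch '[[[1,0,0,3,0],[1,0,0,3,0],[1,0,0,0,0]]]'; python3 goal.py F 0.074;  python3 -m inch '[[[1,0,0,3,0],[1,0,0,0,0]]]'; python3 goal.py F 0.066
python3 - <<'E'
from h import *
d=cam("scene"); cv2.imwrite("pics/scene5.png",cv2.resize(d["frame"][120:210,230:320],None,fx=6.5,fy=6.5,interpolation=cv2.INTER_CUBIC))
E
```

```text
clock: 3.8
position: [0.518, 0.0007, 0.0733]
ee_rot: [-3.14, -0.051, -0.016]
force: [-0.3, -0.4, 1.2]
width: 0.005
t 3.8 pos [0.518  0.0007 0.0733] F [-0.3311 -0.3973  1.2288] w 0.004708217720023806 
yaw 1.8746173838882187 tilt 0.5700394923734303 shift_mm [-0.4639  0.6851 -0.6873]
clock: 4.0
position: [0.518, 0.0006, 0.07]
ee_rot: [-3.14, -0.051, -0.015]
force: [-0.7, 0.4, -0.6]
width: 0.005
t 4.0 pos [0.518  0.0006 0.07  ] F [-0.7051  0.4399 -0.5789] w 0.005386374164490013 
yaw 1.8642394162079376 tilt 0.5674388779102298 shift_mm [-0.5481  0.6095  4.0012]
```

View pics/scene5.png

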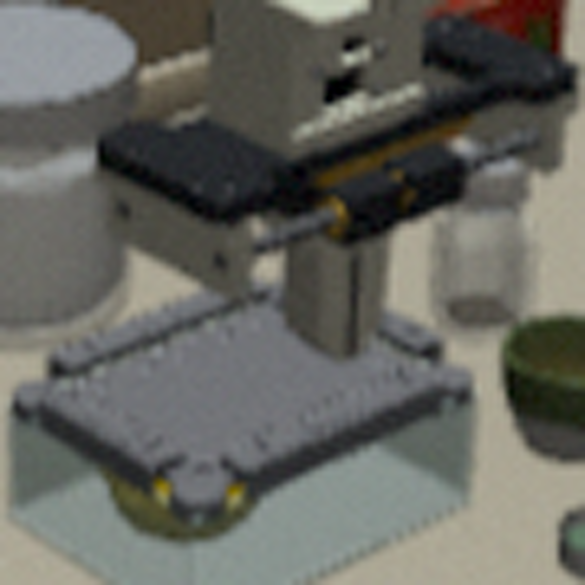

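Run:
```python
from h import *
s=cam("scene")
uv=(230+345/6.5,120+350/6.5); print(uv)
for z in(.07,.08,.09,.1,.11): print(back(s,[uv],z))
o=arm.observe();p=o["position"]; M=R.from_rotvec(o["ee_rot"]).as_matrix()
t=cam("top")
cv2.imwrite("pics/top5.png",cv2.resize(t["frame"][150:260,190:330],None,fx=5.5,fy=5.5,interpolation=cv2.INTER_CUBIC))
for b in(-.095,):
  for z in (.066,.1,.13):
   for a in(-.0375,.0375): print(z,a,(proj(t,[p+M@np.array([a,b,-z])])-[190,150])*5.5)
```

```text
(283.0769230769231, 173.84615384615384)
[[ 0.55508444 -0.04570404  0.07      ]]
[[ 0.54196329 -0.03320576  0.08      ]]
[[ 0.52884214 -0.02070749  0.09      ]]
[[ 0.51572099 -0.00820921  0.1       ]]
[[0.50259984 0.00428906 0.11      ]]
0.066 -0.0375 [[215.08959828 426.72676229]]
0.066 0.0375 [[214.4243673  216.25761136]]
0.1 -0.0375 [[207.88930683 423.94371785]]
0.1 0.0375 [[207.28177413 204.27867684]]
0.13 -0.0375 [[200.98364381 421.27455271]]
0.13 0.0375 [[200.43832653 192.80144318]]
```

View pics/top5.png

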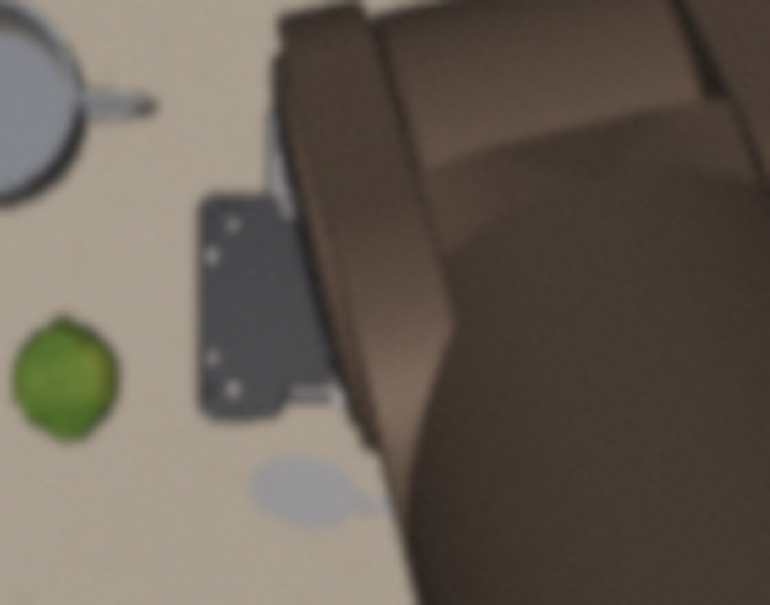

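Two facts now agree that the reported z is too low by about 28 mm: no force at a reported 0.070 (contact was due at 0.074), and both cameras put the gripper higher. I'll find contact by feel and use that as the z reference.

```bash
python3 -m inch '[[[1,0,0.6,4,0],[1,0,0,4,0],[1,0,0,3,0],[1,0,0,0,0]]]'; python3 goal.py F 0.046
```

```text
clock: 4.55
position: [0.5186, 0.0001, 0.0586]
ee_rot: [-3.14, -0.051, -0.017]
force: [-0.3, -0.0, -0.8]
width: 0.002
t 4.55 pos [0.5186 0.0001 0.0586] F [-0.3275 -0.0459 -0.8148] w 0.0018468960046461732 
yaw 1.8678913773029726 tilt 0.6244221899682286 shift_mm [-1.1874  0.0171 12.5701]
```

```bash
python3 -m inch '[[[1,-1,0,3,0],[1,0,0,3,0],[1,0,0,0,0]]]'; python3 -m inch '[[[1,0,0,2,0],[1,0,0,0,0]]]'; python3 -m inch '[[[1,0,0,2,0],[1,0,0,0,0]]]';  python3 goal.py F 0.046
python3 - <<'E'
from h import *
d=cam("scene"); cv2.imwrite("pics/scene6.png",cv2.resize(d["frame"][120:210,230:320],None,fx=6.5,fy=6.5,interpolation=cv2.INTER_CUBIC))
E
```

```text
clock: 4.85
position: [0.5174, 0.0, 0.0519]
ee_rot: [-3.14, -0.051, -0.017]
force: [-0.4, -1.1, -0.4]
width: 0.002
clock: 5.05
position: [0.5175, 0.0001, 0.0497]
ee_rot: [-3.14, -0.051, -0.017]
force: [0.2, 0.2, 0.6]
width: 0.005
clock: 5.25
position: [0.5176, 0.0001, 0.0477]
ee_rot: [-3.14, -0.051, -0.017]
force: [-0.7, -0.2, 0.3]
width: 0.001
t 5.25 pos [0.5176 0.0001 0.0477] F [-0.7371 -0.1536  0.3472] w 0.0013798691400990154 
yaw 1.8661092839820672 tilt 0.6229245619267578 shift_mm [-0.1302  0.0737  1.6569]
```

View pics/scene6.png

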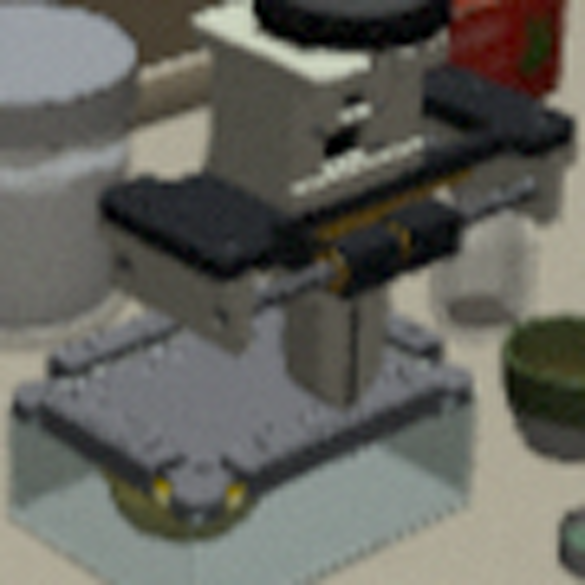

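Tip (crop (340,405)) is now right over the front section, a few mm above the pad. I'll continue in 1.5 mm steps.

```bash
for i in 1; do python3 -m inch '[[[1,0,0,1.5,0],[1,0,0,0,0]]]'; done; python3 -m inch '[[[1,0,0,1.5,0],[1,0,0,0,0]]]';python3 -m inch '[[[1,0,0,1.5,0],[1,0,0,0,0]]]'
```

```text
clock: 5.5
position: [0.5178, 0.0001, 0.0463]
ee_rot: [-3.14, -0.051, -0.018]
force: [0.3, -0.9, 1.2]
width: 0.006
clock: 5.7
position: [0.5179, 0.0001, 0.0447]
ee_rot: [-3.14, -0.051, -0.018]
force: [0.1, -0.1, -0.5]
width: 0.007
clock: 5.9
position: [0.518, 0.0001, 0.0431]
ee_rot: [-3.14, -0.051, -0.018]
force: [-0.6, -0.1, 1.1]
width: 0.005
```

```bash
python3 -m inch '[[[1,0,0,1.5,0],[1,0,0,0,0]]]';python3 -m inch '[[[1,0,0,1.5,0],[1,0,0,0,0]]]';python3 -m inch '[[[1,0,0,1.5,0],[1,0,0,0,0]]]'
python3 - <<'E'
from h import *
d=cam("scene"); cv2.imwrite("pics/scene7.png",cv2.resize(d["frame"][140:220,230:320],None,fx=7,fy=7,interpolation=cv2.INTER_CUBIC))
E
```

```text
clock: 6.1
position: [0.5183, 0.0002, 0.0421]
ee_rot: [-3.14, -0.051, -0.019]
force: [-2.7, -0.2, 6.5]
width: 0.005
clock: 6.3
position: [0.5182, 0.0001, 0.0417]
ee_rot: [-3.141, -0.051, -0.019]
force: [-2.9, -0.9, 10.1]
width: 0.006
clock: 6.5
position: [0.5182, 0.0001, 0.0412]
ee_rot: [-3.141, -0.051, -0.02]
force: [-3.1, 0.4, 7.6]
width: 0.004
```

View pics/scene7.png

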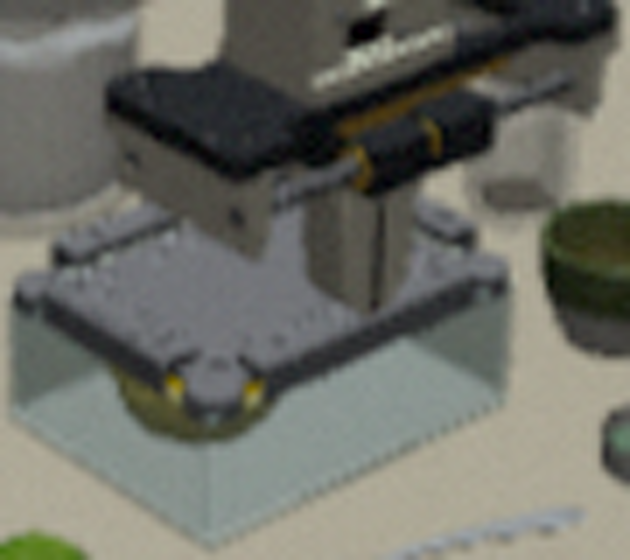

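Contact at reported 0.0425, so the bias is about 31 mm, and ~10 N as specified. Pressing on with 3 mm row targets.

```bash
python3 -m inch '[[[1,-0.3,0,3,0]]]';python3 -m inch '[[[1,-0.3,0,3,0]]]'; python3 -m inch '[[[1,-0.3,0,3,0]]]'
```

```text
clock: 6.65
position: [0.5182, 0.0001, 0.039]
ee_rot: [3.141, 0.051, 0.021]
force: [-0.2, -0.3, 4.6]
width: 0.008
clock: 6.75
position: [0.5182, 0.0001, 0.0362]
ee_rot: [3.141, 0.051, 0.022]
force: [0.7, 0.0, 0.7]
width: 0.005
clock: 6.85
position: [0.5183, 0.0001, 0.0335]
ee_rot: [3.141, 0.051, 0.023]
force: [-8.1, 0.2, 37.0]
width: 0.004
```

The stop arrived with a 37 N peak, harder than I want; I'll end the next presses with smaller steps. Lifting off.

```bash
python3 -m inch '[[[1,0,0,-6,0],[1,0,0,-15,0],[1,0,0,-20,0],[1,0,0,-10,0],[1,0,0,0,0]]]'; python3 goal.py B 0.054
python3 - <<'E'
from h import *
d=cam("scene"); cv2.imwrite("pics/scene8.png",cv2.resize(d["frame"][140:220,230:320],None,fx=7,fy=7,interpolation=cv2.INTER_CUBIC))
E
```

```text
clock: 7.35
position: [0.5169, 0.0002, 0.0848]
ee_rot: [-3.141, -0.051, -0.02]
force: [0.3, -0.4, -0.2]
width: 0.003
t 7.35 pos [0.5169 0.0002 0.0848] F [ 0.3248 -0.3733 -0.2139] w 0.0027028081311098865 
yaw 1.86763289727226 tilt 0.7394898126189038 shift_mm [106.2542   0.6653  32.2131]
```

View pics/scene8.png

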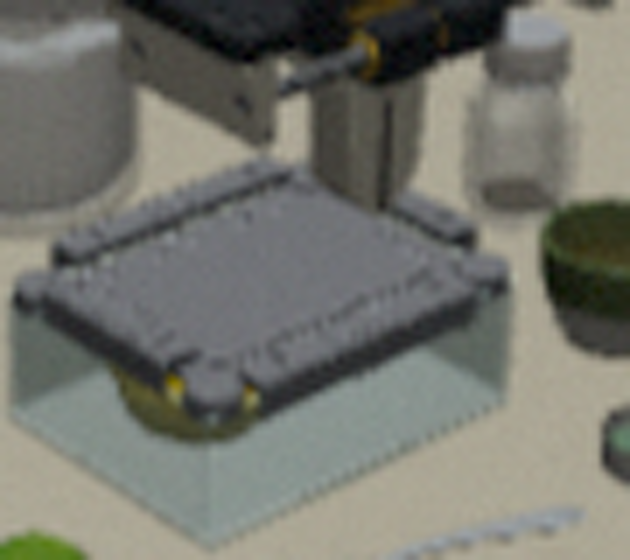

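Front section is visibly down (dark skirt now below the corner at (205,400)) and the box is unmoved. Next, the back.

```bash
python3 -m inch '[[[1,40,0,0,0],[1,40,0,0,0],[1,24,0.5,0,0],[1,0,0,0,0],[1,0,0,0,0]]]'; python3 goal.py B 0.047
```

```text
clock: 7.9
position: [0.6193, 0.0023, 0.0792]
ee_rot: [3.14, 0.051, 0.006]
force: [-0.8, -0.5, -0.9]
width: 0.008
t 7.9 pos [0.6193 0.0023 0.0792] F [-0.831  -0.4562 -0.924 ] w 0.008223885574510613 
yaw 1.8775049372501096 tilt 0.22821498374297985 shift_mm [ 4.1106 -0.6305 32.2147]
```

```bash
python3 -m inch '[[[1,4,-0.5,0,0],[1,0,0,12,0],[1,0,0,12,0],[1,0,0,0,0],[1,0,0,0,0]]]'; python3 goal.py B 0.047
python3 - <<'E'
from h import *
d=cam("scene"); cv2.imwrite("pics/scene9.png",cv2.resize(d["frame"][120:210,230:320],None,fx=6.5,fy=6.5,interpolation=cv2.INTER_CUBIC))
E
```

```text
clock: 8.4
position: [0.6193, 0.0026, 0.0511]
ee_rot: [3.139, 0.052, -0.002]
force: [-0.3, -0.4, 0.1]
width: 0.008
t 8.4 pos [0.6193 0.0026 0.0511] F [-0.3005 -0.4001  0.1073] w 0.008196159691146902 
yaw 1.8992329095979759 tilt 0.13764348556361689 shift_mm [ 4.2145 -0.2836  4.1348]
```

View pics/scene9.png

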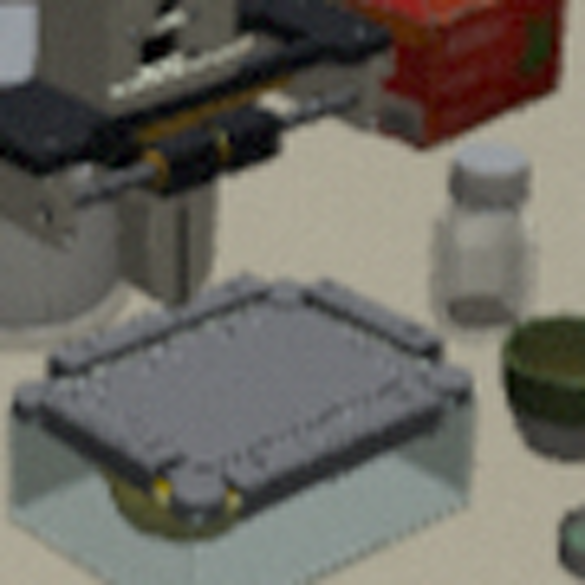

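```bash
python3 -m inch '[[[1,4,0,0,0],[1,0,0,0,0]]]'; python3 goal.py B 0.047;  python3 -m inch '[[[1,1,0,2,0],[1,0,0,0,0]]]'; python3 goal.py B 0.043
```

```text
clock: 8.65
position: [0.6237, 0.0027, 0.0516]
ee_rot: [3.139, 0.052, -0.001]
force: [0.8, -0.3, 0.1]
width: 0.006
t 8.65 pos [0.6237 0.0027 0.0516] F [ 0.8458 -0.2575  0.0929] w 0.005907276843353404 
yaw 1.8945576048512776 tilt 0.12822863752961766 shift_mm [-0.1791 -0.344   4.6341]
clock: 8.85
position: [0.6253, 0.0027, 0.05]
ee_rot: [3.139, 0.052, 0.001]
force: [-0.7, -0.5, 0.3]
width: 0.003
t 8.85 pos [0.6253 0.0027 0.05  ] F [-0.6966 -0.4969  0.2919] w 0.0026790969108246906 
yaw 1.8892403583298834 tilt 0.12360858121088933 shift_mm [-1.8399 -0.3566  7.0418]
```

```bash
python3 -m inch '[[[1,-1.8,0,3,0],[1,0,0,0,0]]]'; python3 -m inch '[[[1,0,0,2,0],[1,0,0,0,0]]]'; python3 -m inch '[[[1,0,0,2,0],[1,0,0,0,0]]]'; python3 goal.py B 0.043
```

```text
clock: 9.05
position: [0.6235, 0.0027, 0.0469]
ee_rot: [3.139, 0.052, 0.001]
force: [0.1, -0.2, -0.4]
width: 0.003
clock: 9.25
position: [0.6233, 0.0026, 0.0448]
ee_rot: [3.139, 0.052, 0.001]
force: [0.3, 0.4, 0.6]
width: 0.006
clock: 9.45
position: [0.6233, 0.0026, 0.0425]
ee_rot: [3.139, 0.052, 0.001]
force: [-0.1, 0.5, -0.6]
width: 0.007
t 9.45 pos [0.6233 0.0026 0.0425] F [-0.0804  0.4854 -0.6483] w 0.006777220520807346 
yaw 1.889817995286926 tilt 0.12546315056356064 shift_mm [ 0.1857 -0.358  -0.4729]
```

```bash
python3 -m inch '[[[1,0,0,2,0],[1,0,0,0,0]]]'; python3 -m inch '[[[1,0,0,2,0]]]'; python3 -m inch '[[[1,0,0,2.5,0]]]'
```

```text
clock: 9.65
position: [0.6236, 0.0027, 0.0416]
ee_rot: [3.139, 0.052, 0.002]
force: [-4.2, -0.2, 8.4]
width: 0.002
clock: 9.75
position: [0.6237, 0.0026, 0.0406]
ee_rot: [3.139, 0.051, 0.003]
force: [-3.3, 0.0, 8.1]
width: 0.006
clock: 9.85
position: [0.6236, 0.0026, 0.0386]
ee_rot: [3.139, 0.051, 0.003]
force: [-1.5, 0.2, 3.1]
width: 0.008
```

```bash
python3 -m inch '[[[1,0,0,1.5,0]]]'; python3 -m inch '[[[1,0,0,1.2,0]]]'; python3 -m inch '[[[1,0,0,0,0]]]'; python3 goal.py B 0.034
```

```text
clock: 9.95
position: [0.6236, 0.0026, 0.0372]
ee_rot: [3.139, 0.052, 0.003]
force: [-0.9, 0.2, 0.6]
width: 0.005
clock: 10.05
position: [0.6237, 0.0026, 0.036]
ee_rot: [3.139, 0.051, 0.003]
force: [0.6, 1.2, -1.1]
width: 0.002
clock: 10.15
position: [0.6236, 0.0026, 0.0356]
ee_rot: [3.139, 0.051, 0.003]
force: [0.2, 1.2, 0.3]
width: 0.006
t 10.15 pos [0.6236 0.0026 0.0356] F [0.1899 1.214  0.3183] w 0.005724074452033323 
yaw 1.879128629056703 tilt 0.18445284481999405 shift_mm [-0.1364 -0.3659  1.6444]
```

```bash
python3 -m inch '[[[1,0,0,1,0]]]'; python3 -m inch '[[[1,0,0,1,0]]]'; python3 -m inch '[[[1,0,0,0,0]]]'
```

```text
clock: 10.25
position: [0.6238, 0.0027, 0.0346]
ee_rot: [3.139, 0.052, 0.003]
force: [-0.2, -0.4, 0.1]
width: 0.005
clock: 10.35
position: [0.6239, 0.0026, 0.0339]
ee_rot: [3.139, 0.051, 0.003]
force: [-5.6, -0.4, 14.2]
width: 0.006
clock: 10.45
position: [0.6238, 0.0027, 0.0342]
ee_rot: [3.138, 0.051, 0.003]
force: [-1.0, 0.0, 1.2]
width: 0.005
```

Back bottomed softly (14 N peak). For the short sides I'll keep the tool orientation and shift 6 mm outward, so one finger sits flat on the 10 mm-wide pad.

```bash
sed -i 's/L=c+.073\*Y,R=c-.073\*Y/L=c+.079*Y,R=c-.079*Y/' goal.py; python3 -m inch '[[[1,0,0,-8,0],[1,0,0,-20,0],[1,0,0,-14,0],[1,-20,-28,0,0],[1,-20,-28,0,0],[1,-15,-22,0,0],[1,0,0,0,0],[1,0,0,0,0]]]'; python3 goal.py L 0.047
python3 - <<'E'
from h import *
for n,(x,y,w,h,s) in dict(scene=(230,120,90,90,6.5),top=(205,120,140,110,5)).items():
    d=cam(n); cv2.imwrite(f"pics/{n}10.png",cv2.resize(d["frame"][y:y+h,x:x+w],None,fx=s,fy=s,interpolation=cv2.INTER_CUBIC))
E
```

```text
clock: 11.25
position: [0.5667, 0.0804, 0.0812]
ee_rot: [3.139, 0.048, 0.011]
force: [0.7, -0.9, -0.2]
width: 0.008
t 11.25 pos [0.5667 0.0804 0.0812] F [ 0.7256 -0.8549 -0.2343] w 0.008232239890214441 
yaw 1.7438186206247395 tilt 0.42807649012794274 shift_mm [ 1.3097 -0.0644 34.2218]
```

View pics/scene10.png

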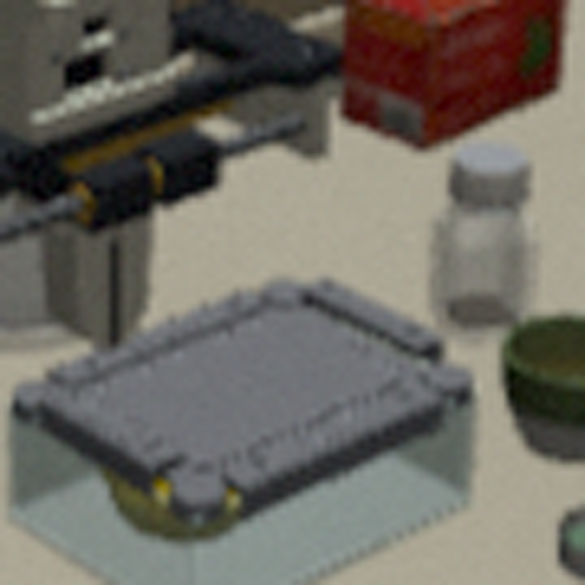

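Back section is now lower (edge level at (150,330)). The box hasn't moved, and the finger is above the left side. Descending.

```bash
python3 -m inch '[[[1,1.3,0,0,0],[1,0,0,14,0],[1,0,0,12,0],[1,0,0,0,0],[1,0,0,0,0]]]'; python3 goal.py L 0.044
```

```text
clock: 11.85
position: [0.5698, 0.0764, 0.0514]
ee_rot: [3.138, 0.038, 0.009]
force: [0.5, 0.3, 1.2]
width: 0.008
t 11.85 pos [0.5698 0.0764 0.0514] F [0.4734 0.3124 1.1829] w 0.007532459583081285 
yaw 1.3879532311654939 tilt 0.38648009004037903 shift_mm [-1.4255 -4.1158  7.3855]
```

Run:
```python
from h import *
d=cam("scene"); cv2.imwrite("pics/scene11.png",cv2.resize(d["frame"][120:210,230:320],None,fx=6.5,fy=6.5,interpolation=cv2.INTER_CUBIC))
```

```text
(no output)
```

View pics/scene11.png

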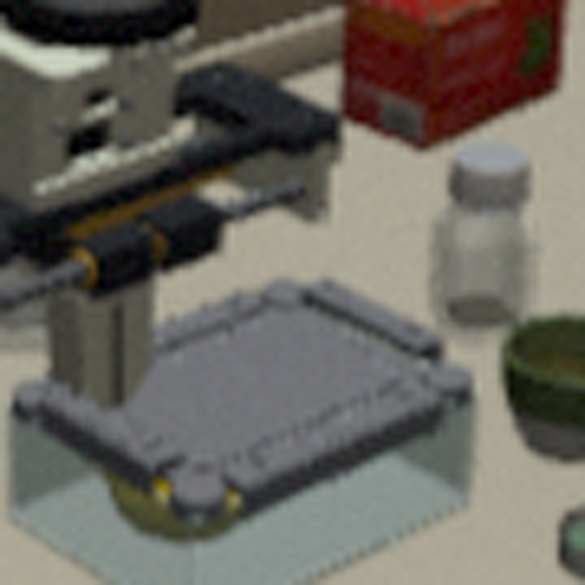

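```bash
python3 -m inch '[[[1,-1.3,-4,0,0],[1,0,0,0,0]]]'; python3 -m inch '[[[1,0,0,3,0],[1,0,0,0,0]]]'; python3 -m inch '[[[1,0,0,2.5,0],[1,0,0,0,0]]]'; python3 goal.py L 0.043
```

```text
clock: 12.1
position: [0.5682, 0.0808, 0.0515]
ee_rot: [3.138, 0.038, 0.009]
force: [0.3, 0.1, -0.1]
width: 0.005
clock: 12.3
position: [0.5685, 0.0812, 0.0488]
ee_rot: [3.138, 0.039, 0.01]
force: [-0.0, 0.1, 0.4]
width: 0.008
clock: 12.5
position: [0.5687, 0.0812, 0.0464]
ee_rot: [3.138, 0.039, 0.011]
force: [0.6, 0.3, -0.3]
width: 0.008
t 12.5 pos [0.5687 0.0812 0.0464] F [ 0.6128  0.3173 -0.329 ] w 0.007871862484069791 
yaw 1.4250790722453108 tilt 0.44639777055703533 shift_mm [-0.4276  0.7324  3.357 ]
```

```bash
python3 -m inch '[[[1,0,0,2,0],[1,0,0,0,0]]]'; python3 -m inch '[[[1,0,0,2,0],[1,0,0,0,0]]]'; python3 -m inch '[[[1,0,0,2,0]]]'; python3 -m inch '[[[1,0,0,2,0]]]'
```

```text
clock: 12.7
position: [0.5687, 0.0812, 0.0442]
ee_rot: [3.138, 0.039, 0.011]
force: [-0.0, 0.4, -0.4]
width: 0.007
clock: 12.9
position: [0.569, 0.0811, 0.0422]
ee_rot: [3.138, 0.039, 0.012]
force: [-0.2, 0.2, 0.4]
width: 0.005
clock: 13.0
position: [0.5693, 0.0817, 0.0408]
ee_rot: [3.139, 0.039, 0.013]
force: [-3.2, -0.6, 11.1]
width: 0.002
clock: 13.1
position: [0.5694, 0.082, 0.0393]
ee_rot: [3.139, 0.039, 0.014]
force: [-2.2, -0.4, 6.9]
width: 0.003
```

```bash
python3 -m inch '[[[1,0,0,1.5,0]]]'; python3 -m inch '[[[1,0,0,1.2,0]]]'; python3 -m inch '[[[1,0,0,1,0]]]'; python3 -m inch '[[[1,0,0,0,0]]]'
```

```text
clock: 13.2
position: [0.5695, 0.082, 0.0381]
ee_rot: [3.139, 0.039, 0.014]
force: [-1.9, -0.6, 3.5]
width: 0.008
clock: 13.3
position: [0.5695, 0.0821, 0.037]
ee_rot: [3.139, 0.039, 0.014]
force: [-0.2, -0.1, 2.1]
width: 0.002
clock: 13.4
position: [0.5695, 0.0821, 0.0359]
ee_rot: [3.139, 0.039, 0.014]
force: [0.0, -0.2, 0.8]
width: 0.013
clock: 13.5
position: [0.5693, 0.082, 0.0356]
ee_rot: [3.139, 0.039, 0.014]
force: [0.4, 0.2, 0.2]
width: 0.004
```

```bash
python3 -m inch '[[[1,0,0,1,0]]]'; python3 -m inch '[[[1,0,0,1,0]]]'; python3 -m inch '[[[1,0,0,1,0]]]'; python3 goal.py R 0.075
```

```text
clock: 13.6
position: [0.5693, 0.082, 0.0344]
ee_rot: [3.139, 0.039, 0.014]
force: [0.3, -0.4, 0.4]
width: 0.004
clock: 13.7
position: [0.5694, 0.0819, 0.0333]
ee_rot: [3.139, 0.039, 0.014]
force: [-0.1, 0.6, 2.4]
width: 0.011
clock: 13.8
position: [0.5695, 0.082, 0.0329]
ee_rot: [3.139, 0.039, 0.014]
force: [-4.7, -1.4, 19.8]
width: 0.005
t 13.8 pos [0.5695 0.082  0.0329] F [-4.7309 -1.3832 19.7888] w 0.005401170343726808 
yaw 1.4288030052594294 tilt 0.535077329889355 shift_mm [ -0.4065 159.5951 -41.7241]
```

Left is bottomed (20 N). Lift and move to the right side.

```bash
python3 -m inch '[[[1,0,0,-8,0],[1,0,0,-20,0],[1,0,0,-16,0],[1,0,40,0,0],[1,0,40,0,0],[1,0,40,0,0],[1,0,38,0,0],[1,0,0,0,0],[1,0,0,0,0]]]'; python3 goal.py R 0.047
python3 - <<'E'
from h import *
d=cam("scene"); cv2.imwrite("pics/scene12.png",cv2.resize(d["frame"][120:210,230:320],None,fx=6.5,fy=6.5,interpolation=cv2.INTER_CUBIC))
E
```

```text
clock: 14.7
position: [0.5749, -0.0797, 0.0811]
ee_rot: [3.14, 0.045, 0.019]
force: [0.2, 0.7, 0.8]
width: 0.005
t 14.7 pos [ 0.5749 -0.0797  0.0811] F [0.1765 0.7296 0.7521] w 0.005370085966037264 
yaw 1.6360848379878805 tilt 0.7145217207206529 shift_mm [-2.5363 -2.3848 34.0502]
```

View pics/scene12.png

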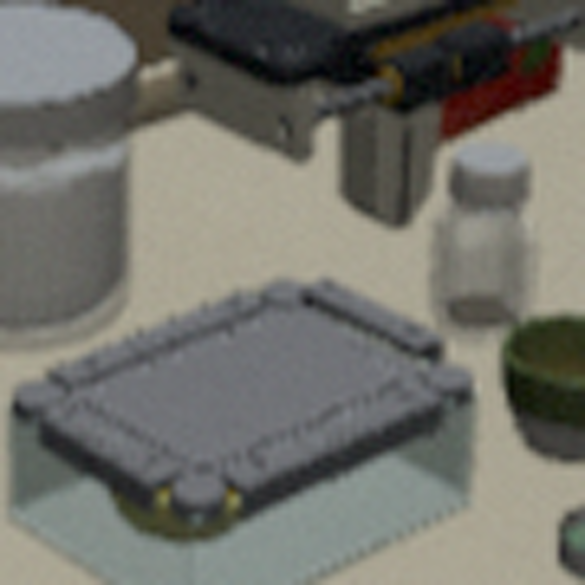

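Left is down. Right: descend.

```bash
python3 -m inch '[[[1,-2.5,-2.3,0,0],[1,0,0,12,0],[1,0,0,12,0],[1,0,0,0,0],[1,0,0,0,0]]]'; python3 goal.py R 0.047
```

```text
clock: 15.25
position: [0.5719, -0.0728, 0.0543]
ee_rot: [3.141, 0.055, 0.017]
force: [0.2, -0.5, 0.2]
width: 0.005
t 15.25 pos [ 0.5719 -0.0728  0.0543] F [ 0.2464 -0.5387  0.2153] w 0.004610738343683273 
yaw 2.0051594598601596 tilt 0.6383009473489367 shift_mm [0.5253 4.7037 7.3402]
```

```bash
python3 -m inch '[[[1,0.5,4.5,2,0],[1,0,0,0,0]]]'; python3 -m inch '[[[1,0,0,3,0],[1,0,0,0,0]]]'; python3 goal.py R 0.043
python3 - <<'E'
from h import *
d=cam("scene"); cv2.imwrite("pics/scene13.png",cv2.resize(d["frame"][120:210,230:320],None,fx=6.5,fy=6.5,interpolation=cv2.INTER_CUBIC))
E
```

```text
clock: 15.45
position: [0.5727, -0.0772, 0.052]
ee_rot: [3.141, 0.056, 0.017]
force: [-0.8, -0.6, 0.3]
width: 0.005
clock: 15.65
position: [0.573, -0.0775, 0.049]
ee_rot: [3.14, 0.055, 0.018]
force: [-0.4, 0.3, 0.2]
width: 0.005
t 15.65 pos [ 0.573  -0.0775  0.049 ] F [-0.3965  0.2621  0.2142] w 0.004516239299111106 
yaw 2.024478952380243 tilt 0.6492178016432453 shift_mm [-0.3595 -0.0775  6.0401]
```

View pics/scene13.png

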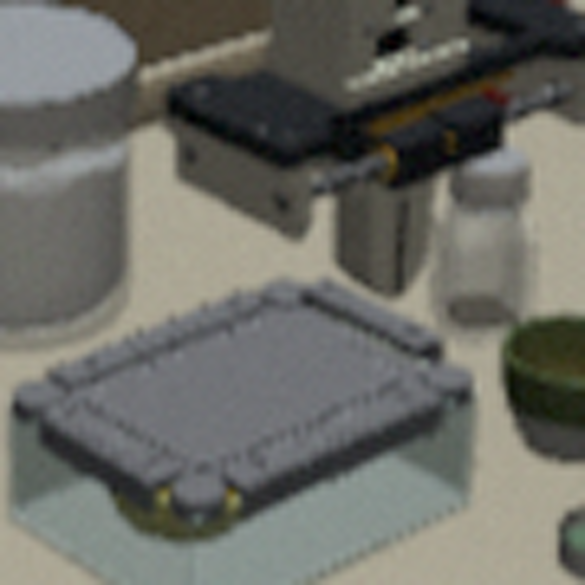

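Finger tip (385,290) is just above the right pad, clear of the shaker.

```bash
python3 -m inch '[[[1,0,0,3,0],[1,0,0,0,0]]]'; python3 -m inch '[[[1,0,0,2,0],[1,0,0,0,0]]]'; python3 -m inch '[[[1,0,0,2,0]]]'; python3 -m inch '[[[1,0,0,2,0]]]'; python3 goal.py R 0.034
```

```text
clock: 15.9
position: [0.5735, -0.0775, 0.0463]
ee_rot: [3.14, 0.055, 0.019]
force: [-1.1, 0.5, -0.1]
width: 0.005
clock: 16.1
position: [0.5735, -0.0775, 0.0442]
ee_rot: [3.14, 0.055, 0.019]
force: [0.8, -1.5, -0.2]
width: 0.008
clock: 16.2
position: [0.5737, -0.0774, 0.0423]
ee_rot: [3.14, 0.056, 0.02]
force: [-0.6, 0.3, 0.4]
width: 0.002
clock: 16.3
position: [0.5739, -0.0775, 0.0408]
ee_rot: [3.14, 0.055, 0.021]
force: [-4.0, -0.6, 8.1]
width: 0.004
t 16.3 pos [ 0.5739 -0.0775  0.0408] F [-4.0105 -0.5775  8.0987] w 0.004337922611891964 
yaw 2.022874283525872 tilt 0.7506285501164034 shift_mm [-1.2344 -0.0747  6.748 ]
```

```bash
python3 -m inch '[[[1,0,0,2,0]]]'; python3 -m inch '[[[1,0,0,1.5,0]]]'; python3 -m inch '[[[1,0,0,1.5,0]]]'; python3 -m inch '[[[1,0,0,1,0]]]'
```

```text
clock: 16.4
position: [0.5739, -0.0774, 0.0391]
ee_rot: [3.14, 0.056, 0.021]
force: [-1.4, -0.5, 4.4]
width: 0.005
clock: 16.5
position: [0.5738, -0.0774, 0.0376]
ee_rot: [3.14, 0.055, 0.021]
force: [-0.5, -0.6, 0.8]
width: 0.006
clock: 16.6
position: [0.5739, -0.0774, 0.036]
ee_rot: [3.14, 0.056, 0.021]
force: [-0.1, 0.9, 0.2]
width: 0.007
clock: 16.7
position: [0.5738, -0.0775, 0.0347]
ee_rot: [3.14, 0.055, 0.021]
force: [-0.9, 0.2, -0.5]
width: 0.008
```

```bash
python3 -m inch '[[[1,0,0,1,0]]]'; python3 -m inch '[[[1,0,0,1,0]]]'
```

```text
clock: 16.8
position: [0.5739, -0.0774, 0.0339]
ee_rot: [3.14, 0.055, 0.021]
force: [-4.7, 0.9, 16.5]
width: 0.002
clock: 16.9
position: [0.574, -0.0775, 0.0338]
ee_rot: [3.14, 0.055, 0.021]
force: [-7.7, 0.6, 20.9]
width: 0.005
```

Bottomed. Lift, back away so both cameras see the lid, and check.

```bash
python3 -m inch '[[[1,0,0,-8,0],[1,0,0,-25,0],[1,0,0,-40,0],[1,0,0,-40,0],[1,-22,40,0,0],[1,-22,40,0,0],[1,-22,40,0,0],[1,-22,40,0,0],[1,-22,40,0,0],[1,-10,40,0,0],[1,0,40,0,0],[1,0,0,0,0]]]'
python3 - <<'E'
from h import *
d=cam("scene"); cv2.imwrite("pics/scene14.png",cv2.resize(d["frame"][150:220,220:315],None,fx=8,fy=8,interpolation=cv2.INTER_CUBIC))
d=cam("top"); cv2.imwrite("pics/top14.png",cv2.resize(d["frame"],None,fx=1.5,fy=1.5)); cv2.imwrite("pics/top14d.png",cv2.resize(d["frame"][145:230,225:330],None,fx=7,fy=7,interpolation=cv2.INTER_CUBIC))
E
```

```text
clock: 18.1
position: [0.4611, -0.3706, 0.1528]
ee_rot: [3.138, 0.065, 0.03]
force: [0.3, 0.4, 0.4]
width: 0.011
```

View pics/scene14.png

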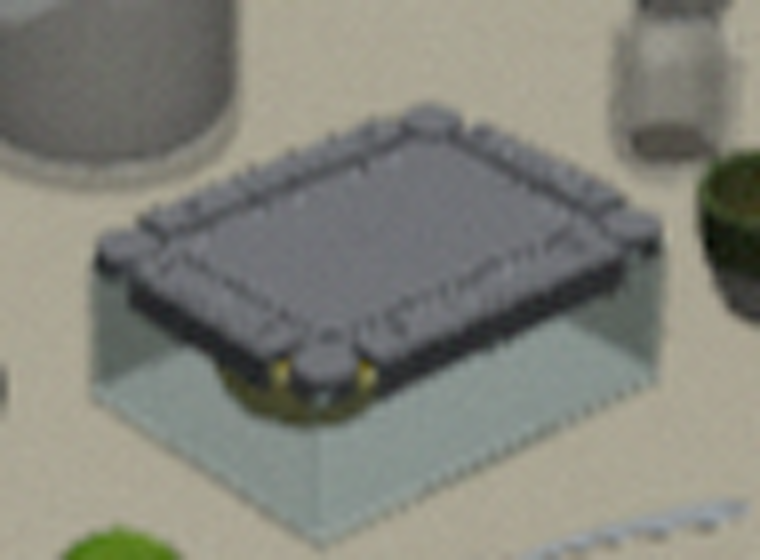

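View pics/top14.png

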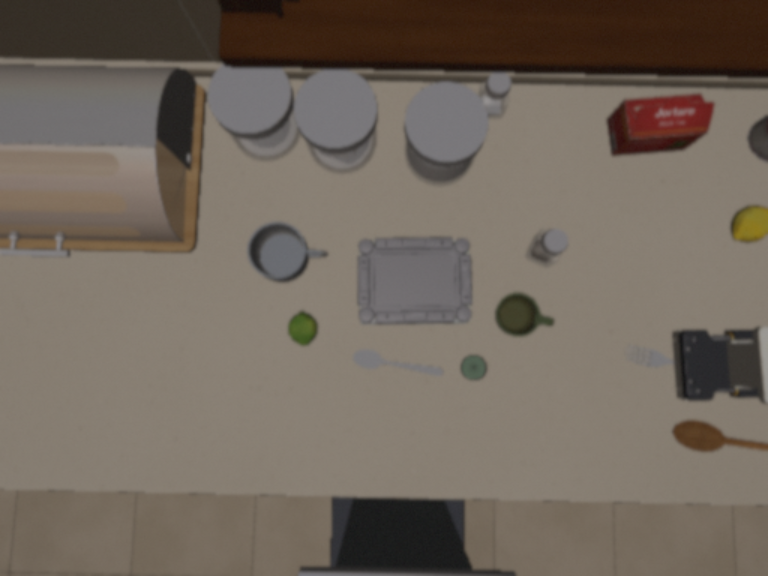

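View pics/top14d.png

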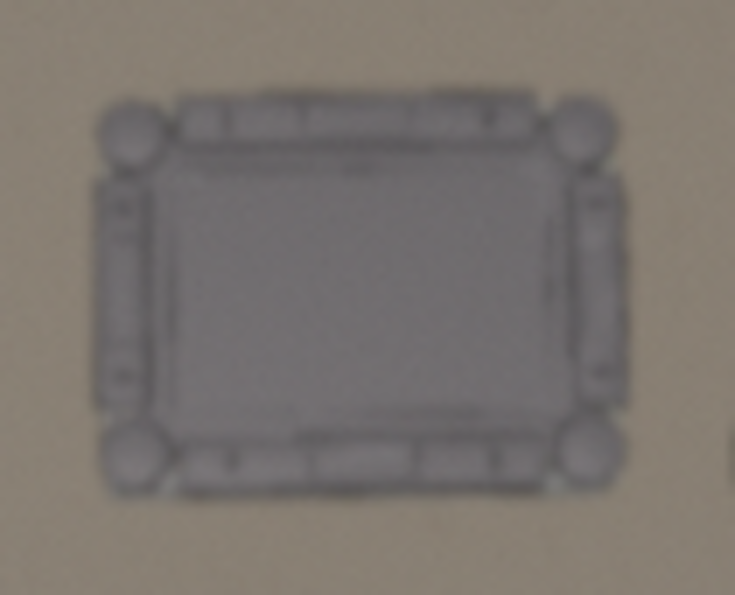

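All four sections sit down. The box corners are at the same pixels as before ((133,135), (582,132), (135,455), (588,450)), and the bystanders are unchanged. Handing in.

```bash
python3 -c "
from cell import workorder, arm
print(arm.observe()['force']); print(workorder.sign_off())"
```

```text
[-0.15754106  0.29046391 -0.27535208]
the job is handed in; nothing more can be done
None
```

The lid is shut on all four sides, and I handed the job in at about 18 s of the 42 s allowed. I pressed the front, back, left and right thumb pads in that order with the closed fingertips. Each side first resisted with about 8–11 N, then the resistance fell to nothing and the section came up against its stop.

**Last checks:** after I backed the arm off, both camera views showed all four sections staying down. The box corners were at the same pixels as at the start, the bystanders had not visibly moved, and nothing was touching the robot.

**What disagreed or went less well:**
- **Height reading:** the reported tool height was about 31 mm too low. I saw it in both cameras, and contact came at a reported 0.0425 m instead of 0.074 m. I found the pad heights by feel instead.
- **Front press:** it ended with a brief 37 N reading at the stop, harder than I wanted. I finished the other three with smaller steps, and they peaked at about 14–21 N.
- **Sideways force:** there was a sideways reading of up to about 8 N while pressing, but the box did not shift.

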